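# Slide a painting panel under the jig's spring clip

## Robot

A 6-joint arm with a two-finger parallel gripper is mounted at the origin on the work surface. World frame = base frame: x ahead of the robot, y to its left, z up, the work surface at z = 0. Lengths are in mm, angles in rad, forces in N, time in s.
With the tool pointing down it reaches from about 350 to 925 mm from the base axis. Payload 6.4 kg.
Tool frame: the origin (TCP) lies midway between the tips of the shut fingers; the grasp point (between the pads) lies 19 mm behind it (ctrl.pinch_z is the distance from the TCP to the grasp point, in mm); z points along the fingers, y is the line along which they close (so a half turn about z gives the same grasp; the last joint's range is limited). The gripper opens to 94 mm and grips with 3 to 60 N. Pads are 16 mm wide; open, the fingers measure 119 mm over their backs; the gripper's body (75 mm by 177 mm) begins 78 mm behind the grasp point.
Start: joints at [1.171, 0.245, 1.558, -0, 1.339, -0.174], TCP at [145.522, 633.512, 205.455] pointing down, gripper open.
Joint ranges: [-3.13, 3.13], [-1.02, 2.26], [0.13, 2.54], [-0.95, 4.09], [0.21, 2.88], [-2.74, 2.74]. Speed limits (rad/s): [2.57, 2.57, 3.14, 3.14, 3.14, 3.14].

## Interface

Orientations are given as a unit quaternion [x, y, z, w].
In Python, from bench import ctrl, imaging, finish_job gives the robot as it stands.
- The arm moves only by the shell command python3 -m creep 'ROWS' [OPENING]. ROWS is JSON, a list that holds one entry, the list of rows, each a list of 4 numbers: the shift along the tool's x, y, z as a fraction of full scale, then the turn about the tool's z as a fraction of full scale. A call has exactly 5 rows; each row is the pose to reach, as a shift and turn from the pose commanded when the call began, along the tool's axes at that moment; what a row does not reach only later rows make up. Full scale, the value 1, is 12 cm for a shift and 60 degrees for a turn. A row lasts 1/8 s, in which the tool goes at most 62.5 mm and 10.7 degrees, less where a joint would pass 70% of its speed; a pose out of reach is approached as far as the arm can. A call with a number of a shift or a turn outside -1 to 1 is refused whole. A call with a gripper value outside its range is refused whole. OPENING is the closure, from 0 (fully open) to 1 (shut), set as the call begins (- or left out, the last holds). The fingers move at their own pace and stop on an object; the grip force is fixed at half the most. Time passes only in rows, so rows that repeat a pose let the fingers close, or fill a call up. It gives the time, the measured TCP pose, the force, the opening and the grip force at its end, in the units of the state.
- ctrl.state(): the state, without advancing time (a new reading comes with each control period).
- imaging.capture(name): name is "scene" or "top"; returns (picture, depth): 480x640x3 uint8, blue, green, red; 480x640 float32, mm along the optical axis (not along the pixel's ray), 0 where there is no reading.
- imaging.camera_info(name): a dict with "camera_matrix" (3x3 intrinsics, pixels), "dist" ([k1, k2, p1, p2, k3] as OpenCV has them; the pictures are not rectified), "R" (3x3) and "t" (3): a world point X has camera coordinates R X + t. Camera axes: x right, y down, z forward; pixel columns grow to the right and rows downward; lengths in mm; the calibration is good to about 2 mm. A picture is of the moment at which its call begins. camera_info takes no time and is no camera call.
- finish_job(): hands the job in; it is judged then, once.
The state is a dict: "clock": time; "joint_pos": joint angles; "joint_velocities": joint speeds; "joint_torque": joint torques, N m; "eef_pos": TCP position; "eef_rot": TCP orientation; "ft_force": force on the tool from outside, world axes, zero at the start; "ft_torque": the same for the moment, N m; "width": opening from 0.0 (shut) to 1.0 (fully open); "gripper_force": force on a finger pad.
Only numpy, scipy, OpenCV 4.12 (cv2) and the standard library are available. Lean on these libraries where they do the work, as an engineer would, in place of code of your own. Each camera call takes 0.05 s, during which the arm holds its last target. There are 200 camera calls.

## Task

Press the yellow paddle of the painting jig's spring clip down with one fingertip, and keep it down while your other fingertip pushes the white-edged panel along its channel, beneath the raised red lip, until it is fully home against the end stop; then let go of the paddle so that the lip holds the panel, and finish clear of it. The panel is only pushed, never lifted or tipped, and the other things on the table are left where they are.

Things in the scene. Friction and masses are not known exactly. Their poses are not given: they have to be found in the camera images.
- jig: wooden painting jig fixed to the table (all lengths in mm): bed x -115 to +95, y -40 to +44, top face 20 above the table. Origin at table height below the middle of its 64 wide channel (y -32 to +32); x points along the channel to the end stop, y across it towards the yellow paddle, z up. Dark guide strips beside the channel rise 8 above the bed; its -x end is open.
- end_stop (a point): middle of the foot of the dark end stop's face, jig x = +80 (stop 12 high, across the channel)
- panel: white-edged wooden painting panel, brown top with white spots, 80 (x, along the channel) x 60 (y) x 15 thick, about 70 g. Origin at the centre of its underside, axes along the jig's. It starts on the bed in the channel, short of the lip. Fully home, its front face is on the end stop and its rear face at jig x = 0.
- home (a point): where the panel's origin is when the panel is fully home (jig x +40, y 0, z 20)
- clip (a joint): angle (rad) of the spring clip, a seesaw on a steel rod along jig x at y = +38, z = 38. 0 = shut, at rest; grows as the paddle is pressed, to a stop at 0.36. Shut, the red lip is 8 above the bed and blocks the panel; it clears it from 0.19 (4 mm to spare at 0.28); let go on the panel it rests at about 0.17. Pressing 30 out from the rod takes about 3 N at first, 6 N at the stop, anywhere along x.
- paddle_mid (a point): middle of the top face of the yellow paddle, the plate pressed down to open the clip: jig x -105 to +15, 8 to 52 out from the rod (jig y 46 to 90). At rest it slopes up away from the rod by 0.28 rad (middle 36 above the table); at clip angle 0.28 it is level, top 27 above the table (7 above the bed, 8 below the panel's top); at the stop its middle is 25. A pressing fingertip can slide along it.
- lip_foot (a point): middle of the underside of the clip's red lip, a block 20 x 12 x 15 on a steel arm, over the channel at jig x 50 to 70, y -14 to -2; it presses on the panel when the paddle is let go
- spare_panel: unpainted-edged spare wooden panel with blue spots, 80 x 60 x 15, lying beside the jig; origin at the centre of its underside
- paint_jar: white jar with a blue cap, 44 across, 65 high, standing beside the jig; origin at the centre of its underside
- cork_block: cork sanding block 60 x 40 x 30 beside the jig; origin at the centre of its underside
- dye_bowl: white bowl 110 across, 50 high; origin at the centre of its underside
- brush: paint brush 200 long with a blue handle, lying on the table
- orange: an orange, 72 across, 69 high; origin at the centre of its underside
- jar_ring: brass jar ring 68 across, 12 high; origin at the centre of its underside
Mind the look-alikes: they are no part of the job. Of the things like the panel, leave any that is orange or purple; of the rest the larger one is meant.

How it is judged:
By the outcome, as a careful person would: the job done as asked, in the order asked, and still so for the second after the job is handed in, with the robot touching nothing.
It also fails if it takes over 35 s, if anything falls off the work surface, if the arm or the gripper's body presses on something with over 40 N, if the wrist force passes 120 N, or if a joint passes its speed limit or range.

## Working session

There is one attempt and no reset: what is moved stays moved. The work goes in short steps, Python scripts to look and compute and a shell command to move; the robot and the scene stay as the last step left them, time stands still between calls to the robot, and variables do not carry over. Pictures are saved under pics/ and viewed, at most 10 in all, crops included, and the job is handed in when it is done.

```bash
ls; mkdir -p pics; python3 - <<'E'
from bench import ctrl, imaging
import cv2, numpy as np
for n in("scene","top"):
    p,d=imaging.capture(n); cv2.imwrite(f"pics/{n}0.png",p); np.save(f"pics/{n}0.npy",d)
    i=imaging.camera_info(n); print(n,{k:np.round(v,3).tolist() for k,v in i.items()})
print(ctrl.state())
E
```

```text
pics
scene {'camera_matrix': [[593.34, 0.0, 325.262], [0.0, 593.34, 243.498], [0.0, 0.0, 1.0]], 'dist': [-0.015, 0.0, 0.0, 0.0, 0.0], 'R': [[0.816, 0.578, 0.017], [0.379, -0.512, -0.771], [-0.437, 0.635, -0.637]], 't': [-472.612, -187.28, 1684.589]}
top {'camera_matrix': [[437.109, 0.0, 321.822], [0.0, 437.109, 235.475], [0.0, 0.0, 1.0]], 'dist': [0.003, 0.0, 0.0, 0.0, 0.0], 'R': [[0.003, -1.0, -0.003], [-0.985, -0.002, -0.174], [0.174, 0.004, -0.985]], 't': [-23.625, 567.218, 1247.491]}
{'clock': 0.1, 'joint_pos': array([ 1.17089644e+00,  2.45729516e-01,  1.55886678e+00,  2.15233516e-05,
        1.33873227e+00, -1.74105445e-01]), 'joint_velocities': array([ 9.63663424e-04, -7.40322047e-05, -2.66726944e-03,  1.22233113e-03,
        2.58671500e-04, -2.76909579e-04]), 'joint_torque': array([ 6.54865926e-04, -4.16912162e+01, -3.15526056e+01,  6.87112310e-02,
        3.09561635e-02, -7.24426445e-05]), 'eef_pos': array([145.3010214 , 632.99793151, 204.47860165]), 'eef_rot': array([ 1.12659971e-01,  9.93633221e-01, -8.29490564e-04, -2.55742949e-04]), 'ft_force': array([0.29750694, 1.6142494 , 0.01448249]), 'ft_torque': array([ 0.01188713,  0.03852268, -0.00399788]), 'gripper_force': 0.0, 'width': 1.002405349277055}
```

View pics/scene0.png

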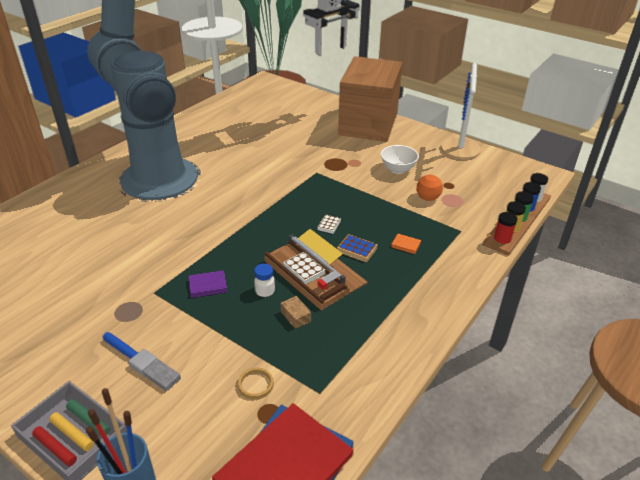

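View pics/top0.png

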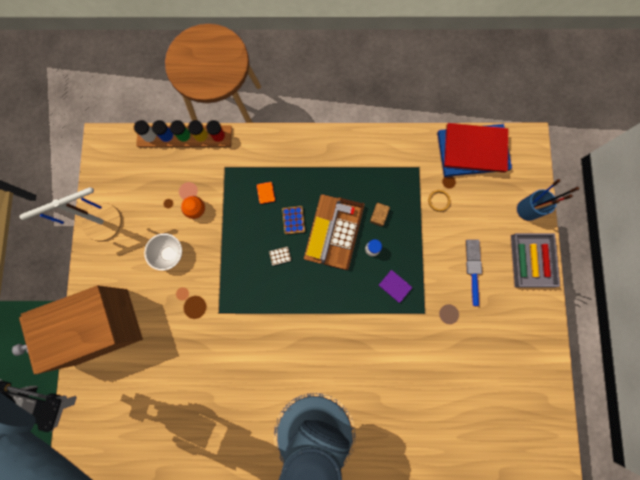

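The scene and top views show two white-spotted panels: one in the jig channel, top (344,234) / scene (303,266), and a smaller one loose at top (280,256) / scene (329,224). There are also a blue-spotted spare at top (292,220), an orange one at (265,193) and a purple one at (396,287). The larger white-edged one in the channel fits, so I'll confirm it in a crop and measure.

```bash
cat > h.py <<'E'
import cv2, numpy as np
from bench import ctrl, imaging
def cam(n):
    i=imaging.camera_info(n); return [np.array(i[k],float) for k in("camera_matrix","dist","R","t")]
def ray(n,uv):
    K,D,R,t=cam(n); q=cv2.undistortPoints(np.array(uv,float).reshape(-1,1,2),K,D)[:,0]
    return -R.T@t, np.c_[q,np.ones(len(q))]@R
def plane(n,uv,z):
    o,d=ray(n,uv); return o+d*((z-o[2])/d[:,2])[:,None]
def cloud(n,d,m):
    v,u=np.nonzero(m&(d>0)); o,r=ray(n,np.c_[u,v]); return o+r*d[v,u][:,None]
def tri(ua,ub,a="scene",b="top"):
    oa,da=ray(a,ua);ob,db=ray(b,ub);da=da[0];db=db[0]
    s=np.linalg.lstsq(np.c_[da,-db],ob-oa,rcond=None)[0];p=oa+s[0]*da;q=ob+s[1]*db
    return (p+q)/2,np.linalg.norm(p-q)
def blob(p,lo,hi,box):
    h=cv2.inRange(cv2.cvtColor(p,cv2.COLOR_BGR2HSV),lo,hi);m=np.zeros_like(h);x0,y0,x1,y1=box
    m[y0:y1,x0:x1]=h[y0:y1,x0:x1];n,l,s,c=cv2.connectedComponentsWithStats(m);k=1+s[1:,4].argmax();return l==k,c[k],s[k,4]
E
python3 - <<'E'
from h import *
S=cv2.imread("pics/scene0.png");T=cv2.imread("pics/top0.png")
a=cv2.resize(S[205:325,235:395],None,fx=5,fy=5,interpolation=cv2.INTER_CUBIC)
b=cv2.resize(T[185:285,255:395],None,fx=5,fy=5,interpolation=cv2.INTER_CUBIC)
cv2.imwrite("pics/c1.png",a);cv2.imwrite("pics/c2.png",b)
for n,p,bx in(("scene",S,(235,205,395,325)),("top",T,(255,185,395,285))):
    d=np.load(f"pics/{n}0.npy")
    for k,lo,hi in(("yellow",(20,140,80),(32,255,255)),("red",(0,180,100),(6,255,255))):
        m,c,A=blob(p,lo,hi,bx);w=cloud(n,d,m);r=cv2.minAreaRect(np.argwhere(m)[:,::-1].astype(np.float32))
        print(n,k,c.round(1),A,w.mean(0).round(1),np.percentile(w,[2,98],axis=0).round().tolist(),np.round(cv2.boxPoints(r)).tolist())
E
```

```text
scene yellow [320.4 245.7] 636 [570.   -8.2  36. ] [[512.0, -36.0, 29.0], [626.0, 22.0, 43.0]] [[298.0, 238.0], [309.0, 225.0], [343.0, 253.0], [332.0, 266.0]]
scene red [321.7 284. ] 63 [ 651.2 -115.6   38.5] [[640.0, -121.0, 30.0], [660.0, -109.0, 47.0]] [[315.0, 283.0], [319.0, 278.0], [328.0, 285.0], [324.0, 290.0]]
top yellow [317.6 237.4] 582 [564.   -9.7  35.5] [[508.0, -38.0, 27.0], [621.0, 19.0, 44.0]] [[305.0, 255.0], [316.0, 216.0], [330.0, 220.0], [320.0, 259.0]]
top red [352.3 210.6] 21 [ 646.3 -114.5   36.1] [[636.0, -121.0, 18.0], [659.0, -110.0, 46.0]] [[350.0, 214.0], [352.0, 207.0], [355.0, 207.0], [353.0, 214.0]]
```

View pics/c1.png

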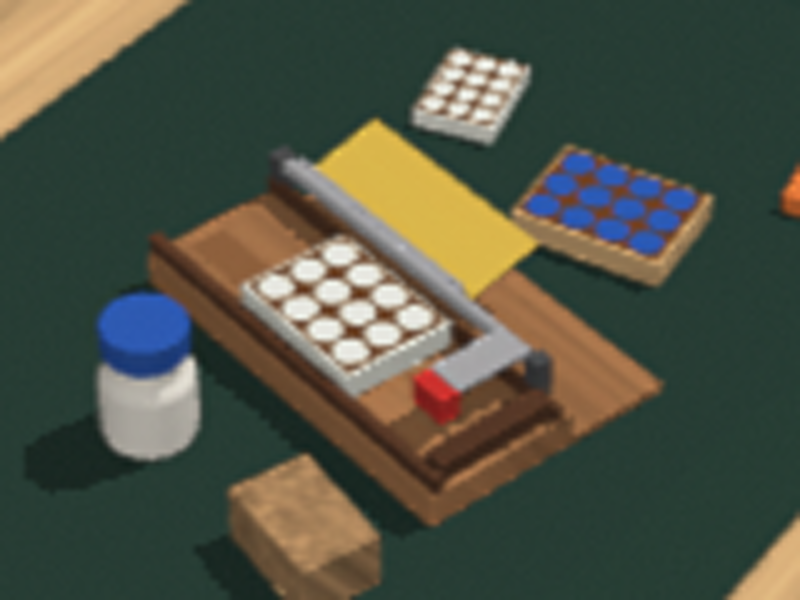

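View pics/c2.png

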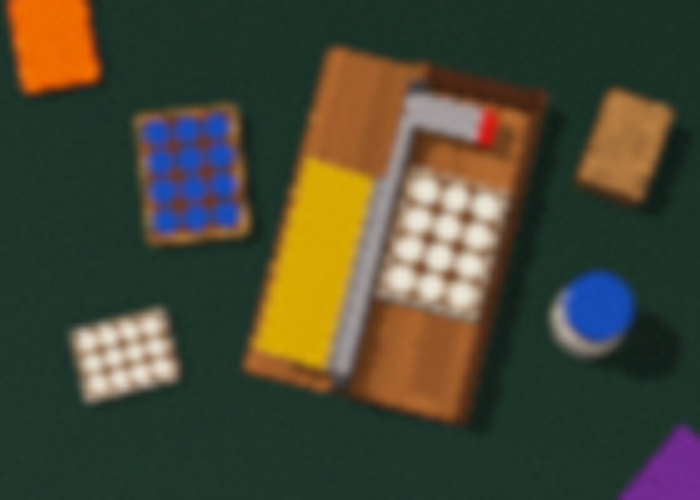

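The crops confirm it: the jig's panel (white edge, white spots, crop 1 (345,310)) is clearly larger than the loose white-spotted one at (470,95). The lip is at (437,393), beyond the panel's front. Next I'll fit the jig frame and panel.

```bash
cat > fit.py <<'E'
from h import *
def jig(P):
    # yellow: paddle rectangle -> yaw and centre
    out={}
    for n,bx in(("scene",(235,205,395,325)),("top",(255,185,395,285))):
        p,d=P[n]; m,c,A=blob(p,(20,140,80),(32,255,255),bx); out[n]=(c,cloud(n,d,m))
    return out
E
python3 - <<'E'
from h import *; from fit import jig
P={n:(cv2.imread(f"pics/{n}0.png"),np.load(f"pics/{n}0.npy")) for n in("scene","top")}
o=jig(P); print("tri paddle",tri(o["scene"][0],o["top"][0]))
for n in o:
    w=o[n][1]; r=cv2.minAreaRect(w[:,:2].astype(np.float32)); b=cv2.boxPoints(r)
    e=b[1]-b[0];f=b[2]-b[1]; e=e if np.hypot(*e)>np.hypot(*f) else f; e=e*np.sign(e[0])
    print(n,np.round(r[0],1),np.round(r[1],1),"yaw",np.degrees(np.arctan2(e[1],e[0])).round(2))
    # white spots+edges of the panel
    p,d=P[n]; h=cv2.cvtColor(p,cv2.COLOR_BGR2HSV); m=(h[...,1]<70)&(h[...,2]>150)
    w=cloud(n,d,m); th=np.radians(-14.); 
    k=(abs(w[:,0]-560)<80)&(abs(w[:,1]+80)<55)&(w[:,2]>32)&(w[:,2]<38); q=w[k]
    r=cv2.minAreaRect(q[:,:2].astype(np.float32)); print(" panel",len(q),q.mean(0).round(1),np.round(r[0],1),np.round(r[1],1),round(r[2],1))
# whole jig outline from depth (height 12..50) near it, in top view
p,d=P["top"]; w=cloud("top",d,np.ones_like(d,bool)); k=(abs(w[:,0]-570)<170)&(abs(w[:,1]+50)<110)&(w[:,2]>17)&(w[:,2]<23); q=w[k]
print("bed pts",len(q),np.percentile(q,[1,99],axis=0).round())
for s in("scene","top"):
    pass
E
```

```text
tri paddle (array([566.43261613,  -7.63620407,  32.97880045]), np.float64(5.771771694713906))
scene [555.1  13.1] [ 74.  159.1] yaw -16.23
 panel 425 [581.6 -89.8  35.4] [570.1 -77.1] [ 78.1 110.2] 75.3
top [567.8 -10.5] [ 43.  127.2] yaw -14.19
 panel 261 [576.4 -85.7  35.4] [570.2 -74.8] [75.3 97.4] 74.2
bed pts 600 [[ 476. -139.   17.]
 [ 686.   57.   23.]]
```

```bash
python3 - <<'E'
from h import *
S=lambda a:np.array(a)/5.+[235-.4,205-.4]; T=lambda a:np.array(a)/5.+[255-.4,185-.4]
A={}
for n,f,o in(("scene",S,[(377,120),(540,243)]),("top",T,[(258,352),(312,160)])):
    w=plane(n,f(o),42); e=w[1]-w[0]; A[n]=np.degrees(np.arctan2(e[1],e[0])); print(n,"paddle outer",w.round(1).tolist(),np.hypot(*e[:2]),A[n])
ps=[(243,290),(345,237),(450,327),(354,378)]; pt=[(380,298),(480,318),(508,190),(413,172)]
for n,f,o in(("scene",S,ps),("top",T,pt)): w=plane(n,f(o),35); print(n,"panel",w.round(1).tolist(),w.mean(0))
for n,f,o in(("scene",S,[(150,238),(432,467)]),("top",T,[(467,424),(547,97)])):  # bed -y edge (strip top z28)
    w=plane(n,f(o),28 if n=="scene" else 24); e=w[1]-w[0]; print(n,"strip edge",w.round(1).tolist(),np.hypot(*e[:2]),np.degrees(np.arctan2(e[1],e[0])))
for th in(-14.,-15.,-16.):
    c,s=np.cos(np.radians(th)),np.sin(np.radians(th));R=np.array([[c,-s],[s,c]])
    J=[]
    for n,f,o in(("scene",S,[(377,120),(540,243)]),("top",T,[(258,352),(312,160)])): J.append(plane(n,f(o),42)[:,:2].mean(0)-R@[-45,89])
    J.append(plane("scene",S([(437,385)]),40)[0,:2]-R@[61,-9]); J.append(plane("top",T([(487,128)]),42)[0,:2]-R@[60,-8])
    print(th,"origins: paddle s,t lip s,t",np.round(J,1).tolist())
    j=np.mean(J,0)
    for n,f,o in(("scene",S,ps),("top",T,pt)): print("  panel in jig",((plane(n,f(o),35)[:,:2]-j)@R).round(1).tolist())
print("tri panel rear-right/left",tri(S([(243,290)]),T([(480,318)])),tri(S([(345,237)]),T([(380,298)])))
print("tri paddle outer",tri(S([(377,120)]),T([(258,352)])),tri(S([(540,243)]),T([(312,160)])))
E
```

```text
scene paddle outer [[516.1, 23.8, 42.0], [631.9, -5.5, 42.0]] 119.45168458782499 -14.202361518125443
top paddle outer [[509.8, 23.8, 42.0], [626.3, -7.7, 42.0]] 120.66386353429176 -15.123177141903852
scene panel [[536.5, -107.1, 35.0], [551.5, -49.3, 35.0], [627.5, -71.3, 35.0], [612.8, -124.1, 35.0]] [582.08544371 -87.94236598  35.        ]
top panel [[543.4, -48.6, 35.0], [531.5, -108.3, 35.0], [609.5, -125.9, 35.0], [620.5, -68.6, 35.0]] [576.24073375 -87.87520521  35.        ]
scene strip edge [[473.1, -97.9, 28.0], [669.1, -143.1, 28.0]] 201.1280772721776 -12.987442039272372
top strip edge [[469.1, -100.7, 24.0], [670.1, -151.3, 24.0]] 207.24369089692604 -14.139912521619369
-14.0 origins: paddle s,t lip s,t [[596.1, -88.1], [590.2, -89.2], [591.1, -86.8], [590.0, -90.9]]
  panel in jig [[-49.3, -31.2], [-48.6, 28.5], [30.4, 25.5], [28.9, -29.2]]
  panel in jig [[-56.7, 27.2], [-53.8, -33.6], [26.2, -31.8], [23.0, 26.4]]
-15.0 origins: paddle s,t lip s,t [[594.4, -88.5], [588.5, -89.5], [591.5, -85.8], [590.4, -89.9]]
  panel in jig [[-48.0, -32.1], [-48.4, 27.5], [30.7, 25.9], [30.1, -28.8]]
  panel in jig [[-56.4, 26.1], [-52.5, -34.7], [27.4, -31.5], [23.2, 26.7]]
-16.0 origins: paddle s,t lip s,t [[592.7, -88.8], [586.8, -89.9], [591.9, -84.8], [590.8, -88.9]]
  panel in jig [[-46.7, -33.1], [-48.2, 26.5], [30.9, 26.3], [31.3, -28.4]]
  panel in jig [[-56.2, 25.0], [-51.2, -35.7], [28.7, -31.1], [23.5, 27.0]]
tri panel rear-right/left (array([ 533.44464651, -106.91681103,   32.9196312 ]), np.float64(4.540027563571514)) (array([546.25475316, -46.86652907,  30.12882776]), np.float64(5.491754475086975))
tri paddle outer (array([512.00403941,  25.50167997,  38.55528932]), np.float64(4.633035240285395)) (array([628.90540162,  -5.83048054,  40.02990214]), np.float64(5.5671485487937495))
```

Jig origin ≈ (592,−88), yaw ≈ −14.3°, with the panel's rear at jig x ≈ −51. The measured heights of 33 and 40 agree with the text. I'm heading above jig (−80, 33) with the fingers about 60 mm apart.

```bash
for i in 1 2 3 4; do :; done
python3 -m creep '[[[-0.18,-0.2,0,0],[-0.36,-0.4,0,0],[-0.54,-0.6,0,0],[-0.72,-0.8,0,0],[-0.9,-1,0,0]]]' 0.36
python3 -m creep '[[[-0.18,-0.2,0,0],[-0.36,-0.4,0,0],[-0.54,-0.6,0,0],[-0.72,-0.8,0,0],[-0.9,-1,0,0]]]'
python3 -m creep '[[[-0.18,-0.2,0,0],[-0.36,-0.4,0,0],[-0.54,-0.6,0,0],[-0.72,-0.8,0,0],[-0.9,-1,0,0]]]'
python3 -m creep '[[[-0.18,-0.2,0,0],[-0.36,-0.4,0,0],[-0.54,-0.6,0,0],[-0.72,-0.8,0,0],[-0.9,-1,0,0]]]'
```

```text
clock: 0.72
eef_pos: [224.1, 491.2, 205.0]
eef_rot: [0.113, 0.994, -0.0, -0.0]
ft_force: [0.2, 0.7, 0.9]
width: 0.638
gripper_force: 0.0
clock: 1.35
eef_pos: [302.5, 350.1, 205.1]
eef_rot: [0.113, 0.994, -0.0, -0.0]
ft_force: [0.1, -0.6, 0.3]
width: 0.643
gripper_force: 0.0
clock: 1.98
eef_pos: [380.9, 209.1, 205.1]
eef_rot: [0.113, 0.994, -0.0, -0.0]
ft_force: [0.1, 0.9, 0.8]
width: 0.636
gripper_force: 0.0
clock: 2.6
eef_pos: [459.2, 68.0, 205.1]
eef_rot: [0.113, 0.994, 0.0, -0.0]
ft_force: [-0.2, 0.1, -0.7]
width: 0.639
gripper_force: 0.0
```

```bash
python3 -m creep '[[[-0.18,-0.18,0.2,0.023],[-0.36,-0.36,0.4,0.023],[-0.54,-0.54,0.7,0.023],[-0.71,-0.73,1,0.023],[-0.71,-0.73,1,0.023]]]'
python3 - <<'E'
from h import *
for n in("scene","top"):
    p,d=imaging.capture(n); cv2.imwrite(f"pics/{n}1.png",p); np.save(f"pics/{n}1.npy",d)
    K,D,R,t=cam(n); s=ctrl.state(); print(n,cv2.projectPoints(s["eef_pos"],cv2.Rodrigues(R)[0],t,K,D)[0].ravel().round(1), s["eef_pos"].round(1))
S=cv2.imread("pics/scene1.png")
cv2.imwrite("pics/c3.png",cv2.resize(S[195:315,235:395],None,fx=5,fy=5,interpolation=cv2.INTER_CUBIC))
E
```

```text
clock: 3.22
eef_pos: [520.4, -36.0, 82.2]
eef_rot: [0.126, 0.992, 0.001, -0.003]
ft_force: [-0.1, 0.8, 0.2]
width: 0.639
gripper_force: 0.0
scene [296.7 227.8] [521.4 -35.4  84.2]
top [326.2 248.7] [522.3 -35.1  85.7]
```

View pics/c3.png

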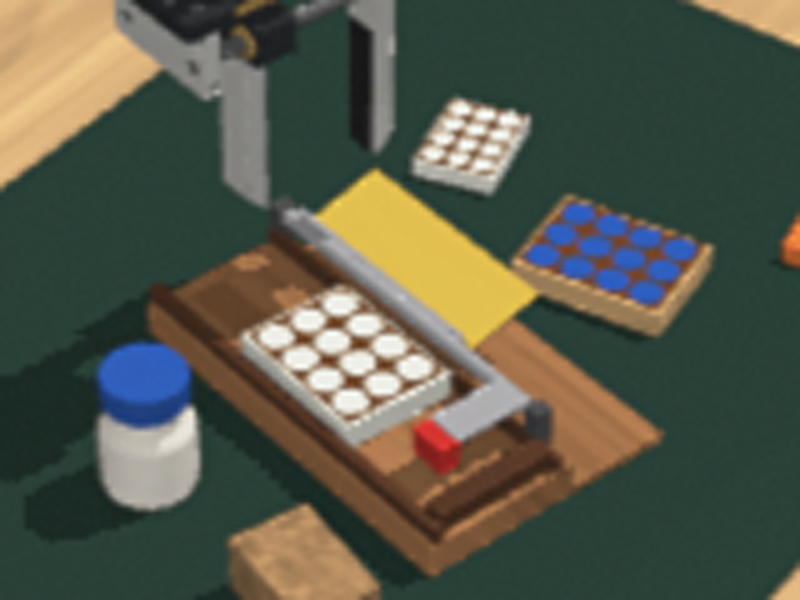

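The gripper stands over the jig with its tips at crop (255,195) and (372,145), which matches the projected TCP within about 1 px. The pusher is over the channel behind the panel and the presser is in line with the paddle's rear part. Next I descend and press.

```bash
python3 -m creep '[[[0,0,0.09,0],[0,0,0.18,0],[0,0,0.27,0],[0,0,0.36,0],[0,0,0.36,0]]]'
python3 -m creep '[[[0,0,0.03,0],[0,0,0.06,0],[0,0,0.09,0],[0,0,0.125,0],[0,0,0.125,0]]]'
python3 - <<'E'
from h import *
for n in("scene","top"):
    p,d=imaging.capture(n); cv2.imwrite(f"pics/{n}2.png",p); np.save(f"pics/{n}2.npy",d)
s=ctrl.state();print(s["eef_pos"].round(1),s["ft_force"].round(2))
S=cv2.imread("pics/scene2.png");T=cv2.imread("pics/top2.png")
a=cv2.resize(S[215:315,255:375],(480,400),interpolation=cv2.INTER_CUBIC);b=cv2.resize(T[195:275,300:364],(320,400),interpolation=cv2.INTER_CUBIC)
cv2.imwrite("pics/c4.png",np.hstack([a,b]))
E
```

```text
clock: 3.95
eef_pos: [521.6, -35.2, 41.0]
eef_rot: [0.125, 0.992, 0.0, -0.001]
ft_force: [0.9, 0.2, -0.3]
width: 0.641
gripper_force: 0.0
clock: 4.58
eef_pos: [522.8, -36.8, 28.0]
eef_rot: [0.124, 0.992, -0.001, -0.0]
ft_force: [-5.3, -4.0, 8.1]
width: 0.64
gripper_force: 4.0
[522.8 -36.7  28.2] [-4.05 -4.77  7.83]
```

View pics/c4.png

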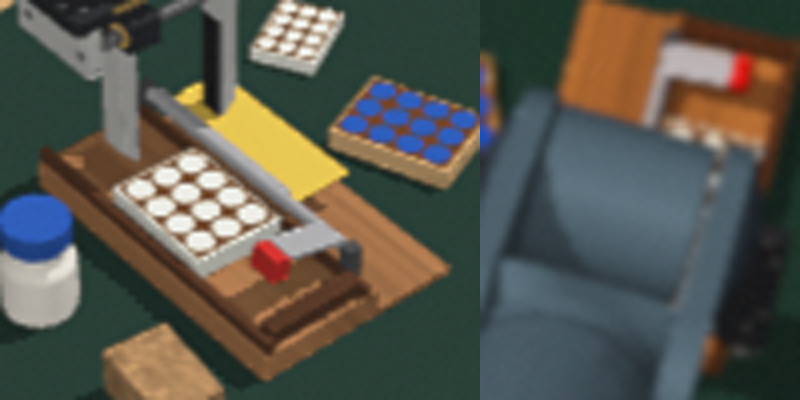

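The paddle is pressed: the lip has risen about 10 mm, from scene row 284 to 280.5, so it clears by about 3 mm. The pusher stands in the channel behind the panel at crop (122,155). I'll go slightly deeper, then push slowly.

```bash
python3 -m creep '[[[-0.02,0,0.012,0],[-0.08,0,0.012,0],[-0.14,0,0.012,0],[-0.2,0,0.012,0],[-0.25,0,0.012,0]]]'
python3 -m creep '[[[-0.03,0,0,0],[-0.06,0,0,0],[-0.09,0,0,0],[-0.12,0,0,0],[-0.15,0,0,0]]]'
python3 - <<'E'
from h import *
p,d=imaging.capture("scene"); cv2.imwrite("pics/scene3.png",p)
s=ctrl.state();print(s["eef_pos"].round(1),s["ft_force"].round(2))
j=lambda q:np.array([[.969,-.247],[.247,.969]])@(np.array(q)[:2]-[592,-88]); print("tcp in jig",j(s["eef_pos"]))
cv2.imwrite("pics/c5.png",cv2.resize(p[215:315,255:375],(720,600),interpolation=cv2.INTER_CUBIC))
E
```

```text
clock: 5.3
eef_pos: [550.6, -42.3, 25.8]
eef_rot: [0.124, 0.992, 0.0, -0.002]
ft_force: [-5.3, 1.5, 6.9]
width: 0.641
gripper_force: 3.6
clock: 5.92
eef_pos: [567.9, -46.7, 25.8]
eef_rot: [0.124, 0.992, 0.0, -0.002]
ft_force: [-4.9, 0.6, 6.7]
width: 0.637
gripper_force: 3.5
[568.4 -46.8  25.9] [-4.17  0.78  6.03]
tcp in jig [-33.05692064  34.04257368]
```

View pics/c5.png

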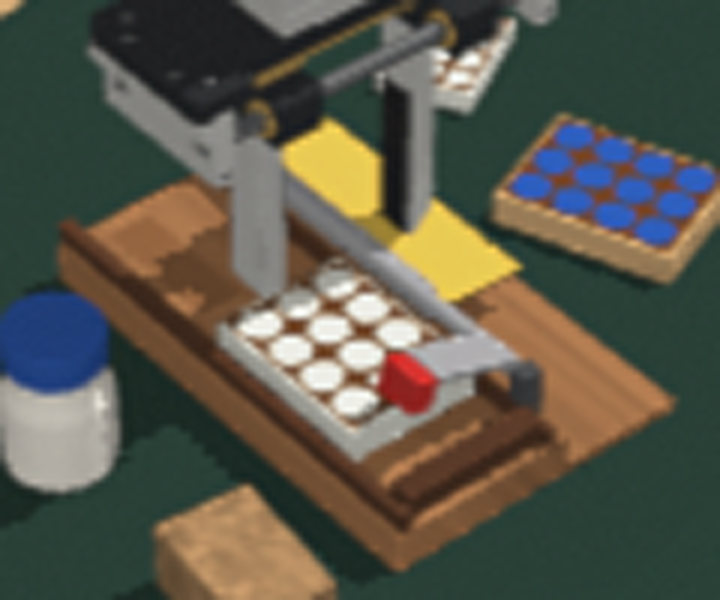

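The panel's front is now under the raised lip at crop (405,380), pushed by the fingertip behind it. I estimate about 25 mm to go and will continue, watching the force.

```bash
python3 -m creep '[[[-0.03,0,0,0],[-0.06,0,0,0],[-0.09,0,0,0],[-0.12,0,0,0],[-0.15,0,0,0]]]'
python3 -m creep '[[[-0.01,0,0,0],[-0.02,0,0,0],[-0.025,0,0,0],[-0.03,0,0,0],[-0.035,0,0,0]]]'
```

```text
clock: 6.6
eef_pos: [585.4, -51.2, 25.8]
eef_rot: [0.124, 0.992, 0.0, -0.002]
ft_force: [-4.1, 1.7, 5.9]
width: 0.642
gripper_force: 3.4
clock: 7.22
eef_pos: [589.3, -52.2, 25.8]
eef_rot: [0.124, 0.992, 0.0, -0.002]
ft_force: [-4.8, 2.2, 6.8]
width: 0.639
gripper_force: 3.5
```

```bash
python3 -m creep '[[[-0.005,0,0,0],[-0.01,0,0,0],[-0.015,0,0,0],[-0.02,0,0,0],[-0.02,0,0,0]]]'
python3 -m creep '[[[-0.005,0,0,0],[-0.01,0,0,0],[-0.015,0,0,0],[-0.015,0,0,0],[-0.015,0,0,0]]]'
python3 - <<'E'
from h import *
p,d=imaging.capture("scene"); cv2.imwrite("pics/scene4.png",p)
cv2.imwrite("pics/c6.png",cv2.resize(p[215:315,255:375],(720,600),interpolation=cv2.INTER_CUBIC))
E
```

```text
clock: 7.85
eef_pos: [591.3, -52.7, 25.8]
eef_rot: [0.124, 0.992, 0.0, -0.002]
ft_force: [-5.6, 1.7, 6.7]
width: 0.644
gripper_force: 3.9
clock: 8.48
eef_pos: [591.5, -52.8, 25.7]
eef_rot: [0.125, 0.992, 0.001, -0.004]
ft_force: [-11.1, 2.6, 12.1]
width: 0.64
gripper_force: 6.9
```

View pics/c6.png

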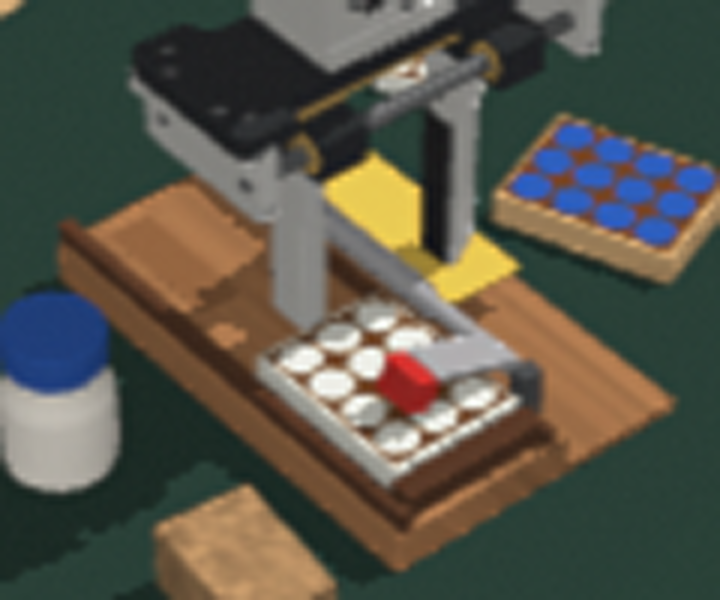

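The push force has doubled and the motion has stopped, and the panel's front edge sits on the dark end stop at crop (440,450) under the raised lip, so it is home. I'll back the pusher off a few mm with the paddle still down, then release slowly upward.

```bash
python3 -m creep '[[[0.01,0,0,0],[0.02,0,0,0],[0.035,0,0,0],[0.05,0,0,0],[0.05,0,0,0]]]'
python3 -m creep '[[[0,0,-0.025,0],[0,0,-0.05,0],[0,0,-0.08,0],[0,0,-0.11,0],[0,0,-0.15,0]]]'
python3 -m creep '[[[0,0,-0.1,0],[0,0,-0.3,0],[0,0,-0.5,0],[0,0,-0.7,0],[0,0,-0.9,0]]]'
python3 -m creep '[[[0.3,0,-0.1,0],[0.6,0,-0.2,0],[0.9,0,-0.2,0],[1,0,-0.2,0],[1,0,-0.2,0]]]'
python3 - <<'E'
from h import *
p,d=imaging.capture("scene"); cv2.imwrite("pics/scene5.png",p); t,_=imaging.capture("top")
a=cv2.resize(p[215:315,255:375],(480,400),interpolation=cv2.INTER_CUBIC);b=cv2.resize(t[195:275,300:364],(320,400),interpolation=cv2.INTER_CUBIC)
cv2.imwrite("pics/c7.png",np.hstack([a,b]))
E
```

```text
clock: 9.15
eef_pos: [590.7, -52.4, 27.2]
eef_rot: [0.125, 0.992, 0.0, 0.002]
ft_force: [4.9, 1.9, 5.1]
width: 0.643
gripper_force: 2.5
clock: 9.78
eef_pos: [588.2, -52.3, 43.5]
eef_rot: [0.125, 0.992, 0.0, -0.001]
ft_force: [-0.0, 0.1, -0.3]
width: 0.638
gripper_force: 0.0
clock: 10.4
eef_pos: [588.8, -52.4, 153.5]
eef_rot: [0.125, 0.992, -0.0, 0.0]
ft_force: [0.1, -0.7, -0.1]
width: 0.643
gripper_force: 0.0
clock: 11.02
eef_pos: [472.7, -22.8, 176.4]
eef_rot: [0.125, 0.992, -0.0, 0.001]
ft_force: [-0.2, -0.6, 0.2]
width: 0.643
gripper_force: 0.0
```

View pics/c7.png

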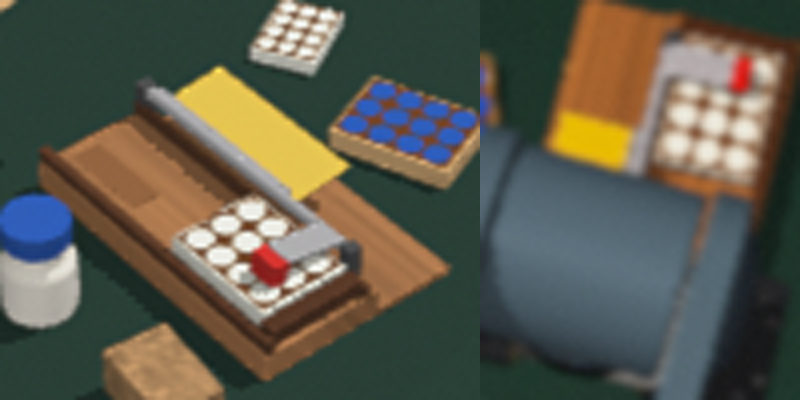

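The panel lies flat with its front on the end stop; its front corner is at scene (320.5,295.5), unchanged since contact. The lip rests on its top at crop (268,263), and the arm is clear with zero force. Handing in.

```bash
python3 -c "from bench import finish_job; print(finish_job())"
```

```text
the job is handed in; nothing more can be done
None
```

The panel is fully home against the end stop with the lip resting on it, the paddle is released, and the arm is clear; I handed the job in at about 11 s.

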